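# Sort ratchet clamps into holders by jaw state

### The job

Put the three ratchet clamps away: those with the jaws ratcheted shut go into the holder marked with a single straight bar, those with the jaws open into the holder marked with a V. Slide each in flat on the bench, jaws first, until its jaws and block are wholly under the roof with the rod and knob sticking out of the mouth, and let go. Leave the jaws as you find them, open or shut, and do not disturb the bottle, beaker and dishes.

Things in the scene. Friction and masses are not known exactly. Their poses are not given: they have to be found in the camera images.
- clamp_1: ratchet clamp lying flat, 167 mm long, 24 mm high, about 0.22 kg. Origin: centre of the underside of its aluminium block (36 mm in x, 26 mm in y, 24 mm high), near its centre of mass. +x points to the jaws: two arms 8 mm wide, at heights 5 to 19 mm, reaching to x = 65 mm. To -x a steel rod, 12 mm diameter, axis at height 12 mm, from x = -18 to -90 mm, then a black knob, 24 mm diameter
- clamp_1_knob (a point): middle of that clamp's end knob (12 mm long): x = -96, z = 12 mm in the clamp's frame. At the start jaws point roughly at the robot; the rod is under the riser or on open bench between the others. Gripping block or rod leaves the jaws alone; pressing the jaw arms can move them
- clamp_1_jaw (a joint): angle (rad) of that clamp's hinged jaw, pivoted at x = 12, y = 8 mm of the clamp and swinging to its +y, up to 0.8: near 0 = ratcheted shut, arms parallel and touching; 0.45 or more = open, tips 23 mm or more apart. Stiff: it stays where it is (about 0.12 N m)
- clamp_2: ratchet clamp lying flat, 167 mm long, 24 mm high, about 0.22 kg. Origin: centre of the underside of its aluminium block (36 mm in x, 26 mm in y, 24 mm high), near its centre of mass. +x points to the jaws: two arms 8 mm wide, at heights 5 to 19 mm, reaching to x = 65 mm. To -x a steel rod, 12 mm diameter, axis at height 12 mm, from x = -18 to -90 mm, then a black knob, 24 mm diameter
- clamp_2_knob (a point): middle of that clamp's end knob (12 mm long): x = -96, z = 12 mm in the clamp's frame. At the start jaws point roughly at the robot; the rod is under the riser or on open bench between the others. Gripping block or rod leaves the jaws alone; pressing the jaw arms can move them
- clamp_2_jaw (a joint): angle (rad) of that clamp's hinged jaw, pivoted at x = 12, y = 8 mm of the clamp and swinging to its +y, up to 0.8: near 0 = ratcheted shut, arms parallel and touching; 0.45 or more = open, tips 23 mm or more apart. Stiff: it stays where it is (about 0.12 N m)
- clamp_3: ratchet clamp lying flat, 167 mm long, 24 mm high, about 0.22 kg. Origin: centre of the underside of its aluminium block (36 mm in x, 26 mm in y, 24 mm high), near its centre of mass. +x points to the jaws: two arms 8 mm wide, at heights 5 to 19 mm, reaching to x = 65 mm. To -x a steel rod, 12 mm diameter, axis at height 12 mm, from x = -18 to -90 mm, then a black knob, 24 mm diameter
- clamp_3_knob (a point): middle of that clamp's end knob (12 mm long): x = -96, z = 12 mm in the clamp's frame. At the start jaws point roughly at the robot; the rod is under the riser or on open bench between the others. Gripping block or rod leaves the jaws alone; pressing the jaw arms can move them
- clamp_3_jaw (a joint): angle (rad) of that clamp's hinged jaw, pivoted at x = 12, y = 8 mm of the clamp and swinging to its +y, up to 0.8: near 0 = ratcheted shut, arms parallel and touching; 0.45 or more = open, tips 23 mm or more apart. Stiff: it stays where it is (about 0.12 N m)
- holder_bar: fixed open-fronted holder marked by a single raised straight bar (38 x 10 mm) on its white roof plate; 110 mm deep (x), 136 mm wide (y), 53 mm high, no floor: clamps lie on the bench in it. Origin: centre of its footprint at bench level. Mouth at x = -55 mm, facing -x; 124 mm wide inside, back wall at x = 49 mm. Room for two shut clamps side by side
- holder_bar_mouth (a point): middle of that holder's mouth at bench level. Three steel roof bars run across the holder, at 5, 33 and 61 mm behind the mouth, undersides 36 mm and tops 42 mm above the bench. The holder may stand left or right of the riser
- holder_vee: fixed open-fronted holder marked by two raised bars forming a V (46 mm long) on its white roof plate; 110 mm deep (x), 136 mm wide (y), 53 mm high, no floor: clamps lie on the bench in it. Origin: centre of its footprint at bench level. Mouth at x = -55 mm, facing -x; 124 mm wide inside, back wall at x = 49 mm. Room for two shut clamps side by side
- holder_vee_mouth (a point): middle of that holder's mouth at bench level. Three steel roof bars run across the holder, at 5, 33 and 61 mm behind the mouth, undersides 36 mm and tops 42 mm above the bench. The holder may stand left or right of the riser
- riser: fixed low steel shelf: 130 mm deep (x), 270 mm wide (y), top at 46 mm, clear height underneath 40 mm, open at the front (its -x side, facing the robot), legs 6 mm thick at both ends and a back wall. Origin: centre of its footprint at bench level.
- bottle: closed glass bottle, 60 mm diameter, 130 mm high, upright on the riser; origin at the centre of its underside. Leave alone.
- beaker: glass beaker, 60 mm diameter, 70 mm high, upright on the riser; origin at the centre of its underside. Leave alone.
- dishes: two stacked culture dishes, 60 mm diameter, 27 mm high, on the bench in front; origin at the centre of the underside. Leave alone.

How it is judged (in metres and radians):
At the end, for the whole second after the job is handed in: Shut clamps flat in the bar holder, the open one in the V holder: block centre over 15 mm inside the mouth and within 55 mm of the midline, knob over 20 mm outside it, tilt under 0.2 rad, underside below 12 mm, still (0.02 m/s); shut jaws below 0.12 rad, open ones above 0.3 rad (x of clamp_1 in the frame of holder_bar between -0.04 and 0.05 m and y of clamp_1 in the frame of holder_bar between -0.055 and 0.055 m and height (world z) of each of clamp_1, clamp_2, clamp_3 below 0.012 m and x of each of clamp_1_knob, clamp_2_knob in the frame of holder_bar below -0.075 m and angle between each of clamp_1, clamp_2, clamp_3's own z axis and vertical below 0.2 rad and linear speed of each of clamp_1, clamp_2, clamp_3 below 0.02 m/s and value of joint each of clamp_1_jaw, clamp_2_jaw below 0.12 rad and x of clamp_2 in the frame of holder_bar between -0.04 and 0.05 m and y of clamp_2 in the frame of holder_bar between -0.055 and 0.055 m and x of clamp_3 in the frame of holder_vee between -0.04 and 0.05 m and y of clamp_3 in the frame of holder_vee between -0.055 and 0.055 m and x of clamp_3_knob in the frame of holder_vee below -0.075 m and value of joint clamp_3_jaw above 0.3 rad); the robot touches nothing.
It fails at once if a shut clamp is opened (value of joint any of clamp_1_jaw, clamp_2_jaw above 0.12 rad).
It fails at once if an open clamp is squeezed shut (value of joint clamp_3_jaw below 0.3 rad).
It fails at once if the bottle, beaker or dishes are shifted by more than 20 mm (distance of any of bottle, beaker, dishes from where it was at the start of the episode above 0.02 m).
It also fails if it takes over 72 s, if anything falls off the work surface, if the arm or the gripper's body presses on something with over 40 N, if the wrist force passes 120 N, or if a joint passes its speed limit or range.

### The arm

A 7-joint arm with a two-finger parallel gripper is mounted at the origin on the work surface. World frame = base frame: x ahead of the robot, y to its left, z up, the work surface at z = 0. Lengths are in m, angles in degrees, forces in N, time in s.
With the tool pointing down it reaches from about 0.35 to 0.775 m from the base axis. Payload 3.1 kg.
Tool frame: the origin (TCP) lies on the centre line of the jaws, within the pads' length; the fingertips stand 17 mm ahead of it and the grasp point (between the pads) lies 2 mm behind it (robot.tip_reach is the distance from the TCP to the fingertips, in m); z points along the fingers, y is the line along which they close (so a half turn about z gives the same grasp; the last joint's range is limited). The gripper opens to 85 mm and grips with 20 to 120 N. Pads are 22 mm wide; open, the fingers measure 114 mm over their backs; the gripper's body (76 mm by 85 mm) begins 54 mm behind the grasp point. The pads swing forward as they close: fully open they stand 13 mm farther back than shut.
Start: joints at [-74.467, 17.813, 0.802, 86.603, -0.252, 75.585, -1.558], TCP at [0.169, 0.523, 0.248] pointing down, gripper open.
Joint ranges: [-154.91, 154.91], [-16.99, 109.72], [-72.82, 74.43], [7.12, 147.25], [-82.49, 262.49], [11.32, 116.49], [-174.64, 174.64]. Speed limits (degrees/s): [159.86, 159.86, 180, 180, 180, 180, 180].

### API

Orientations are given as [roll, pitch, yaw] about the fixed x, y, z axes, in that order (R = Rz(yaw) Ry(pitch) Rx(roll)).
In Python, from station import robot, fingers, vision, workorder, recognise gives the robot as it stands. Calls block until the motion is done:
- robot.move_to(position, orientation): joint-space move of the TCP to a pose.
- robot.line_to(position, orientation=None, velocity=0.15, f_stop=None): straight line of the TCP; orientation=None keeps the orientation; velocity is the mean speed in m/s. With f_stop (N) it stops when the force on the tool has changed by that much, and returns True; else False.
- robot.move_j(angles): joint-space move.
- fingers.gripper_to(opening, force=None): opening from 0.0 (shut) to 1.0 (fully open); force is the grip in N (None keeps the last); returns when the fingers have stopped.
- robot.pause(seconds).
- robot.inverse_kinematics(position, orientation): joint angles nearest the present ones, or None.
- vision.grab_frame(name): name is "scene" or "side" or "wrist"; returns the picture (480x640x3 uint8, red, green, blue); there is no depth.
- vision.calibration(name): a dict with "mtx" (3x3 intrinsics, pixels), "k1" (the pictures are not rectified: a ray, as slopes to the right and down, at radius r is drawn at 1 + k1 r^2 times it, then the intrinsics apply), "extrinsics" (4x4, takes a point from world to camera coordinates); the wrist camera has in their place "T_tool_cam" (4x4, takes a point from camera to tool coordinates, whose origin is the TCP and whose axes are the flange's). Camera axes: x right, y up, looking along -z (the intrinsics and any distortion apply to the point x, -y, -z); pixel columns grow to the right and rows downward; lengths in m; the calibration is good to about 2 mm. A picture is of the moment at which its call begins: read the wrist's pose just before it. calibration takes no time and is no camera call.
A pose or a line that the arm cannot do raises robot.PlanningError and nothing moves.
- workorder.close_job(): hands the job in; it is judged then, once.
Trained networks look in the newest picture that a camera, given by its name, has taken for a name from the list of things; names that differ only in an ending like _2 or _b are one class to them, and where a whole thing is asked for, a point or a joint stands for the part that bears it (a point fixed in the world has none). Each returns a list of dicts, best first, with "p" (0 to 1); they miss things now and then, are a little off and sometimes report something else, mostly with a low value. They report only what shows in the picture. A call takes as long as a camera call.
- recognise(label, camera): "rect" ([centre column, centre row, width, height] in pixels, round what is visible of it).
Readings, each from a call of its own:
- robot.current_time_s(): time.
- robot.current_joint_positions(): joint angles.
- robot.current_dq(): joint speeds.
- robot.current_joint_torque(): joint torques, N m.
- robot.current_tool_pos(): TCP position.
- robot.current_eef_rot(): TCP orientation.
- robot.current_contact_force(): force on the tool from outside, world axes, zero at the start.
- robot.current_torque(): the same for the moment, N m.
- robot.current_finger_gap(): opening from 0.0 (shut) to 1.0 (fully open).
- robot.current_gripper_force(): force on a finger pad.
Only numpy, scipy, OpenCV 4.12 (cv2) and the standard library are available. Lean on these libraries where they do the work, as an engineer would, in place of code of your own. Each camera call takes 0.05 s, during which the arm holds its last target. There are 200 camera calls.

## Working session

There is one attempt and no reset: what is moved stays moved. The work goes in short steps, each a Python script; the robot and the scene stay as the last script left them, time stands still between calls to the robot, and variables do not carry over. Pictures are saved under pics/ and viewed, at most 10 in all, crops included, and the job is handed in when it is done.

```bash
mkdir -p pics; python3 - <<'E'
from station import robot, fingers, vision, workorder, recognise
import cv2,numpy as np
for c in ["scene","side"]:
    im=vision.grab_frame(c); cv2.imwrite(f"pics/{c}0.png",im[:,:,::-1])
    k=vision.calibration(c); print(c,k)
    for l in ["clamp_1","clamp_1_knob","clamp_1_jaw","holder_bar","holder_vee","riser","dishes","bottle","beaker"]:
        print(l,[(np.round(d["rect"]).tolist(),round(d["p"],2)) for d in recognise(l,c)])
print(vision.calibration("wrist"),robot.current_time_s())
E
```

```text
scene {'mtx': array([[574.10405724,   0.        , 321.06837392],
       [  0.        , 574.10405724, 242.34340595],
       [  0.        ,   0.        ,   1.        ]]), 'k1': -0.11647684573561437, 'extrinsics': array([[ 0.87827324,  0.47812444, -0.00575593, -0.48608466],
       [-0.34582834,  0.64347777,  0.68289027,  0.13926864],
       [ 0.33021034, -0.59777369,  0.73049829, -1.28513113],
       [ 0.        ,  0.        ,  0.        ,  1.        ]])}
clamp_1 [([319.0, 299.0, 51.0, 26.0], 0.97), ([307.0, 261.0, 82.0, 35.0], 0.84), ([348.0, 244.0, 48.0, 24.0], 0.7)]
clamp_1_knob [([306.0, 261.0, 80.0, 42.0], 0.66), ([392.0, 291.0, 113.0, 144.0], 0.21)]
clamp_1_jaw [([278.0, 257.0, 28.0, 20.0], 0.48)]
holder_bar [([224.0, 413.0, 103.0, 111.0], 0.86)]
holder_vee [([375.0, 173.0, 62.0, 55.0], 0.76)]
riser [([391.0, 288.0, 116.0, 146.0], 0.73)]
dishes [([190.0, 288.0, 37.0, 34.0], 0.98), ([226.0, 413.0, 105.0, 109.0], 0.72)]
bottle [([418.0, 243.0, 36.0, 66.0], 0.6)]
beaker [([400.0, 282.0, 36.0, 50.0], 0.9)]
side {'mtx': array([[555.14701463,   0.        , 313.23400882],
       [  0.   
[... 861 characters left out ...]
6.0, 26.0, 25.0], 0.82)]
bottle [([213.0, 231.0, 41.0, 74.0], 0.84), ([329.0, 266.0, 85.0, 16.0], 0.45)]
beaker [([230.0, 218.0, 27.0, 46.0], 0.85)]
{'mtx': array([[344.38908887,   0.        , 321.58776995],
       [  0.        , 344.38908887, 235.06570489],
       [  0.        ,   0.        ,   1.        ]]), 'k1': -0.030378357804558043, 'T_tool_cam': array([[ 1.04691715e-03,  9.63259056e-01,  2.68571955e-01,
         6.99736035e-02],
       [ 9.99999345e-01, -8.84277415e-04, -7.26539875e-04,
         4.53227944e-04],
       [-4.62354001e-04,  2.68572540e-01, -9.63259351e-01,
        -1.24490218e-01],
       [ 0.00000000e+00,  0.00000000e+00,  0.00000000e+00,
         1.00000000e+00]])} 1.0
```

View pics/scene0.png

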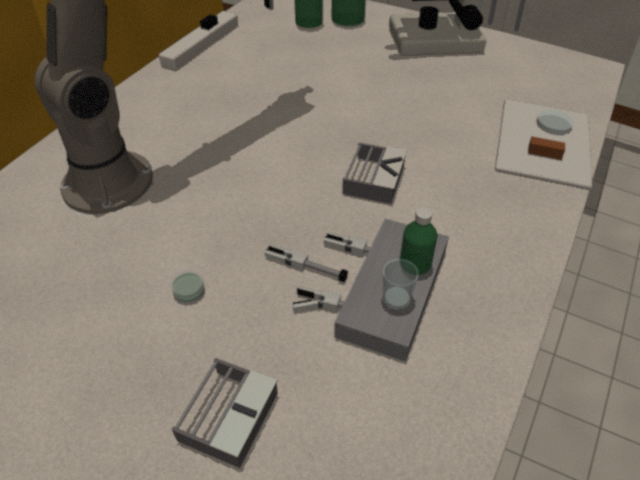

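View pics/side0.png

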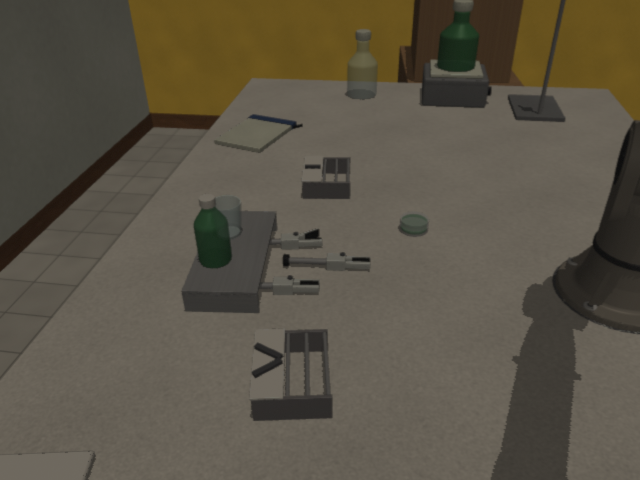

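The scene camera shows three clamps in front of the riser. The open one is at about (318,299), with its rod under the riser. The shut ones are at (348,244), also under the riser, and (307,261), on open bench. The bar holder is at (225,412), the V holder at (375,173) and the dishes at (190,288). The side view agrees.

```bash
cat > h.py <<'E'
from station import robot, fingers, vision, workorder, recognise
import cv2,numpy as np
from scipy.spatial.transform import Rotation as R
def toolT():
    T=np.eye(4); T[:3,:3]=R.from_euler("xyz",robot.current_eef_rot(),degrees=True).as_matrix(); T[:3,3]=robot.current_tool_pos(); return T
def cam(c,T=None):
    k=vision.calibration(c)
    return k,(np.linalg.inv(k["extrinsics"]) if c!="wrist" else T@k["T_tool_cam"])
def p2w(c,uv,z,T=None):
    k,M=cam(c,T)
    uv=np.array(uv,float).reshape(-1,1,2)
    s=cv2.undistortPoints(uv,k["mtx"],np.array([k["k1"],0,0,0.]))[:,0]
    d=np.c_[s[:,0],-s[:,1],-np.ones(len(s))]@M[:3,:3].T; o=M[:3,3]
    return o+d*((z-o[2])/d[:,2])[:,None]
def look(name,T=None):
    T=toolT(); im=vision.grab_frame("wrist"); cv2.imwrite(f"pics/{name}.png",im[:,:,::-1]); np.save(f"pics/{name}.npy",T); return T,im
E
python3 - <<'E'
from h import *
np.set_printoptions(precision=3,suppress=True)
print("clamps sc",p2w("scene",[(335,299),(295,259),(358,246)],.024)[:,:2].tolist())
print("clamps sd",p2w("side",[(290,240),(336,260),(285,285)],.024)[:,:2].tolist())
print("riser front corners sc",p2w("scene",[(338,325),(388,222)],.046)[:,:2].tolist())
print("bottle,beaker base sc",p2w("scene",[(417,268),(398,302)],.046)[:,:2].tolist())
print("bar roof sc",p2w("scene",[(176,431),(219,361),(277,377),(240,458)],.053)[:,:2].tolist())
print("vee roof sd",p2w("side",[(328,331),(254,331),(252,400),(331,398)],.053)[:,:2].tolist())
print("dish",p2w("scene",[(188,284)],.027)[:,:2])
for p in [(.45,.0,.5),(.5,0,.45),(.5,0,.4)]:
  for yaw in (0,90,180,-90):
    print(p,yaw,robot.inverse_kinematics(p,[180,0,yaw]))
E
```

```text
clamps sc [[0.618279113157783, -0.06677706276286888], [0.5072948030758933, -0.01838435468698607], [0.597807292946205, 0.06837934496655229]]
clamps sd [[0.6022044459099246, -0.05003442551687176], [0.5028319649797885, 0.005557471079738918], [0.5821949935089733, 0.09318357290451273]]
riser front corners sc [[0.655652435213439, -0.12789650521975338], [0.6296776604338081, 0.1351900074641662]]
bottle,beaker base sc [[0.7248107962632564, 0.05159696070601494], [0.7250435751722122, -0.03608343143080173]]
bar roof sc [[0.5369900270160968, -0.41293904739506104], [0.5238432183583038, -0.2839819751647749], [0.6197690973232188, -0.264106868029745], [0.6417625202734671, -0.40098209076410324]]
vee roof sd [[0.48530380458864075, 0.2308503621056146], [0.5964764834325009, 0.2466887956601983], [0.5656043392635877, 0.3762447419427433], [0.4630130730295436, 0.3577201493394852]]
dish [[ 0.367 -0.167]]
(0.45, 0.0, 0.5) 0 [-43.544   7.242  49.63   67.286  -5.793 107.923 -85.929]
(0.45, 0.0, 0.5) 90 [-46.753   7.667  53.882  67.369  -6.506 107.986   4.867]
(0.45, 0.0, 0.5) 180 [-43.517   7.239  49.595  67.285  -5.788 107.922  94.065]
(0.45, 0.0, 0.5) -90 [ 44.816  12.916 -62.215  64.314  12.086 109.182 167.236]
(0.5, 0, 0.45) 0 [-39.838  13.768  51.258  68.868 -10.948 102.195 -81.737]
(0.5, 0, 0.45) 90 [-40.524  13.955  52.342  68.889 -11.266 102.246   8.566]
(0.5, 0, 0.45) 180 [-36.813  13.06   46.637  68.772  -9.669 102.01   97.043]
(0.5, 0, 0.45) -90 [ 39.834  19.245 -61.854  65.877  17.439 104.12  163.754]
(0.5, 0, 0.4) 0 [-41.003  12.552  50.005  76.842  -9.62   94.944 -82.519]
(0.5, 0, 0.4) 90 [-41.606  12.693  50.879  76.859  -9.852  94.978   7.714]
(0.5, 0, 0.4) 180 [-37.001  11.766  44.379  76.722  -8.228  94.762  96.082]
(0.5, 0, 0.4) -90 [ 42.514  18.5   -61.827  73.874  16.363  96.862 163.98 ]
```

```bash
python3 - <<'E'
from h import *
robot.move_to([.5,0,.4],[180,0,180]); T,im=look("w1"); print(robot.current_time_s())
for l in ["clamp_1","clamp_1_knob","clamp_1_jaw","holder_bar","holder_vee","riser"]:
    print(l,[(np.round(d["rect"]).tolist(),round(d["p"],2)) for d in recognise(l,"wrist")])
E
```

```text
3.325
clamp_1 [([316.0, 202.0, 28.0, 110.0], 0.94), ([371.0, 238.0, 22.0, 71.0], 0.88)]
clamp_1_knob [([315.0, 202.0, 28.0, 113.0], 0.65)]
clamp_1_jaw [([310.0, 164.0, 12.0, 38.0], 0.58)]
holder_bar [([98.0, 235.0, 119.0, 92.0], 0.85), ([329.0, 312.0, 183.0, 97.0], 0.39)]
holder_vee [([518.0, 210.0, 110.0, 94.0], 0.93), ([315.0, 202.0, 24.0, 112.0], 0.16)]
riser [([330.0, 312.0, 182.0, 105.0], 0.56), ([316.0, 202.0, 26.0, 109.0], 0.25)]
```

View pics/w1.png

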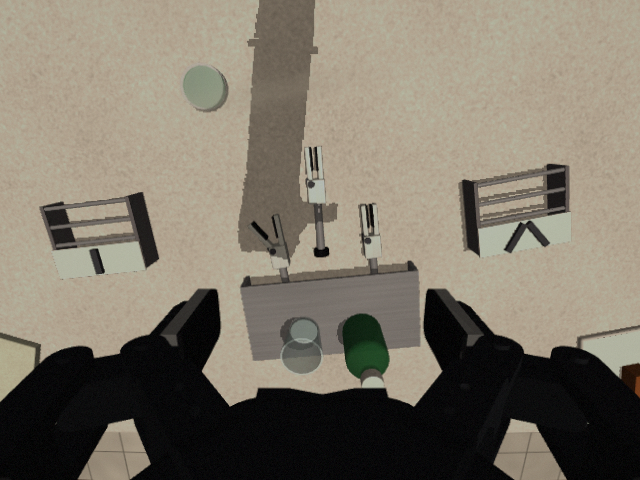

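The wrist view (up is -x world) shows the open clamp's block at about (279,257), the middle shut clamp at (316,190) with its knob at (321,252), and the other shut clamp at (371,246). The bar holder's corners are near (41,207), (143,194), (158,262) and (58,278). The V holder's are near (461,181), (568,166), (572,238) and (478,256). I'll zoom in once to read the corners better.

```bash
python3 - <<'E'
import cv2,numpy as np
im=cv2.imread("pics/w1.png")
a=cv2.resize(im[138:288,235:405],None,fx=3,fy=3,interpolation=cv2.INTER_CUBIC) #510x450
b=cv2.resize(im[185:285,35:165],(286,220),interpolation=cv2.INTER_CUBIC) #2.2
c=cv2.resize(im[160:260,450:580],(286,220),interpolation=cv2.INTER_CUBIC)
o=np.zeros((450,800,3),np.uint8); o[:,:510]=a; o[:220,512:798]=b; o[230:450,512:798]=c
cv2.imwrite("pics/w1z.png",o)
E
```

```text
(no output)
```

View pics/w1z.png

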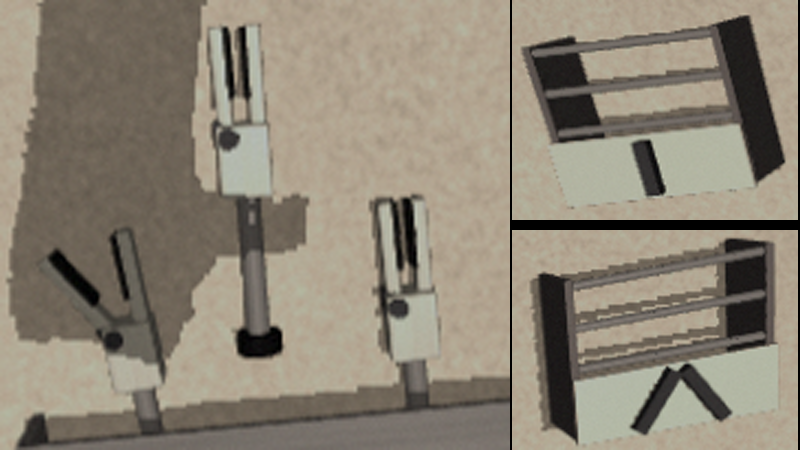

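```bash
cat > meas.py <<'E'
from h import *
np.set_printoptions(precision=4,suppress=True)
T=np.load("pics/w1.npy")
A=lambda l:[(235+x/3,138+y/3) for x,y in l]
def blk(l):
    P=p2w("wrist",A(l),.024,T)[:,:2] # order: jawend L, jawend R, rodend R, rodend L
    d=(P[0]+P[1]-P[2]-P[3]); return P.mean(0),np.degrees(np.arctan2(d[1],d[0])),np.linalg.norm(d)/2,np.linalg.norm(P[0]-P[1])
def hold(l,ox,oy,sx,sy):
    P=p2w("wrist",[(ox+(x-sx)/2.2,oy+(y-sy)/2.2) for x,y in l],.053,T)[:,:2] # FL FR BR BL
    d=P[2]+P[3]-P[0]-P[1]; return P.mean(0),np.degrees(np.arctan2(d[1],d[0])),np.linalg.norm(d)/2,np.linalg.norm(P[0]-P[1])
C=dict(mid=blk([(218,127),(268,124),(271,193),(221,196)]),left=blk([(385,293),(436,290),(439,358),(391,361)]),open=blk([(103,328),(150,319),(161,386),(112,395)]))
H=dict(bar=hold([(525,47),(714,27),(756,186),(570,206)],35,185,512,0),vee=hold([(568,278),(774,243),(778,408),(580,443)],450,160,512,230))
if __name__=="__main__":
    for k,v in {**C,**H}.items(): print(k,v)
    P=p2w("wrist",A([(235,27),(405,197),(122,230)]),.019,T); print("tips",P[:,:2].tolist())
    P=p2w("wrist",A([(259,340),(416,390),(147,412)]),.018,T); print("knob mid, rods",P[:,:2].tolist())
    P=p2w("wrist",[(243,284),(417,269),(250,360),(420,347)],.046,T); print("riser",P[:,:2].tolist())
    P=p2w("wrist",[(305,331),(204,87)],.046,T); print("beaker",P[:,:2].tolist())
    q0=robot.current_joint_positions(); print(q0)
    for n in C:
        c,a=C[n][:2]
        for yaw in (a,a+180): print(n,yaw,robot.inverse_kinematics([*c,.012],[180,0,yaw]))
    for n in H:
        c,a=H[n][:2]
        for yaw in (a,a+180): print(n,yaw,robot.inverse_kinematics([c[0]-.09,c[1],.012],[180,0,yaw]))
E
python3 meas.py
```

```text
mid (array([ 0.5036, -0.0046]), np.float64(-177.54982614488839), np.float64(0.033652845405081615), np.float64(0.024118204711984257))
left (array([0.5875, 0.0808]), np.float64(-173.91562493606025), np.float64(0.036361124344528865), np.float64(0.025670413613812247))
open (array([ 0.6049, -0.0625]), np.float64(-173.6717972888931), np.float64(0.0364571886986465), np.float64(0.024494811060651694))
bar (array([ 0.5684, -0.3264]), np.float64(5.332317641050466), np.float64(0.10910259024860383), np.float64(0.1272087547608175))
vee (array([0.5275, 0.2887]), np.float64(11.784856166177427), np.float64(0.11008154636250893), np.float64(0.12966053252205711))
tips [[0.4407742284784136, -0.009157893062567665], [0.5222463400900996, 0.07481919103677065], [0.5393930677323491, -0.0658969108282924]]
knob mid, rods [[0.5972925361943708, 0.002722611899569272], [0.6245661337295482, 0.08491637411472411], [0.6373264466926727, -0.05606405143532959]]
riser [[0.6401424716767139, -0.11493012904820574], [0.6152986643090721, 0.14494805094471042], [0.7728342542703456, -0.11174022989288779], [0.7481999358973332, 0.160
[... 357 characters left out ...]
-173.91562493606025 [-32.1521  39.5166  33.2155  96.0848 -26.1265  52.3299 107.4165]
left 6.084375063939746 [-47.2438  50.8115  60.3283  96.6476 -49.107   62.9833 -55.5208]
open -173.6717972888931 [-18.9847  41.4195  35.0018  93.5104 -27.9466  54.069  122.3399]
open 6.328202711106911 [-33.3574  53.3544  62.2621  94.0564 -51.299   65.4984 -41.0426]
bar 5.332317641050466 [ -5.5722  48.9924  59.4353  99.0023 -47.8555  61.2049 -14.204 ]
bar 185.33231764105045 [ -1.6439  44.8257  51.6552  98.8686 -41.1196  57.2167 160.8677]
vee 11.784856166177427 [-71.6725  39.0889  50.8114 107.84   -38.3908  51.8995 -80.2403]
vee 191.78485616617743 [-61.4308  33.5395  35.1619 107.4918 -25.7659  47.052   88.9775]
```

```bash
cat > act.py <<'E'
from h import *
ZG=.0195; ZT=.13
def rot(yaw): return [180,0,(yaw+180)%360-180]
def off(c,yaw,dx,dy=0):
    a=np.radians(yaw); return np.array([c[0]+dx*np.cos(a)-dy*np.sin(a), c[1]+dx*np.sin(a)+dy*np.cos(a)])
def grip(c,yaw,dx,z0=.1,opening=.45,force=100):
    """descend over clamp point dx along its axis, and grip"""
    p=off(c,yaw,dx)
    fingers.gripper_to(opening)
    robot.move_to([*p,z0],rot(yaw)); robot.line_to([*p,ZG],velocity=.12)
    fingers.gripper_to(0,force); print("gap",robot.current_finger_gap(),robot.current_gripper_force(),robot.current_time_s())
    return p
E
python3 - <<'E'
from act import *
from meas import C,H
p=grip(C["mid"][0],-176,-.045)
robot.line_to([*p,ZT],velocity=.2)
c,a=H["bar"][:2]
q=off(c,a,-.168,-.03)
robot.move_to([*q,ZT],rot(a)); print(robot.current_finger_gap(),robot.current_time_s(),robot.current_tool_pos(),q)
look("w2")
E
```

```text
gap 0.08930395451969311 97.98737525939941 6.5333
0.09423038707014081 9.0833 [ 0.4045 -0.3709  0.1294] [ 0.4039 -0.3719]
```

View pics/w2.png

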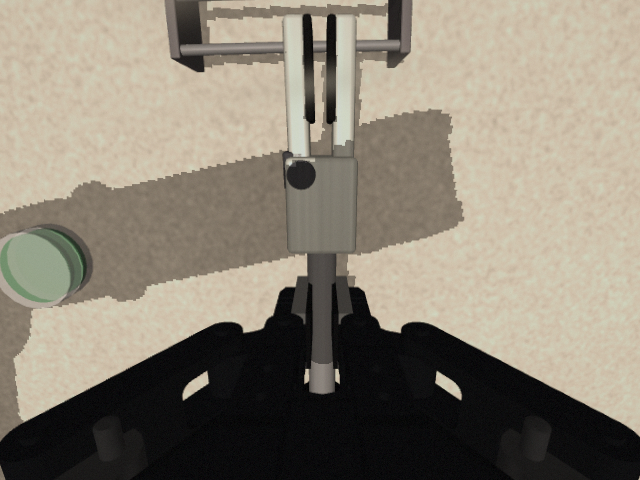

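The clamp hangs straight in the grip. The holder mouth is ahead, with the front tops of its walls at about (170,57) and (411,50) and the first roof bar running from (180,49) to (400,45).

```bash
python3 - <<'E'
from h import *
np.set_printoptions(precision=4,suppress=True)
T=np.load("pics/w2.npy")
for z,l in [(.053,[(168,58),(412,50)]),(.042,[(168,58),(412,50)]),(.039,[(181,49),(401,45)]),(.0,[(203,72),(390,67)])]:
    P=p2w("wrist",l,z,T)[:,:2]; d=P[0]-P[1]; print(z,P.tolist(),P.mean(0),np.linalg.norm(d),np.degrees(np.arctan2(d[1],d[0]))-90)
from meas import H
from act import off
print(off(H["bar"][0],H["bar"][1],-.055))
E
```

```text
0.053 [[0.5049306552461448, -0.27708832747035805], [0.5209610710238958, -0.40667620186321873]] [ 0.5129 -0.3419] 0.1305756157162102 7.051838379195132
0.042 [[0.5068317349124905, -0.27235289569881593], [0.5237399782841214, -0.4090370184704733]] [ 0.5153 -0.3407] 0.13772595293470222 7.0518383791951464
0.039 [[0.5127340145565823, -0.2785759004946514], [0.5264286332629666, -0.4030511480056216]] [ 0.5196 -0.3408] 0.12522631442484658 6.278363382191401
0.0 [[0.5072580575073795, -0.2782629393246625], [0.5223351281561455, -0.40481822637624193]] [ 0.5148 -0.3415] 0.1274502206355703 6.79386939385769
[ 0.5166 -0.3341]
```

```bash
cat >> act.py <<'E'
BAR=(np.array([.515,-.341]),6.8)   # mouth centre, yaw
def insert(m,y,dx=.045,inside=.027):
    """m=(mouth,yaw): tool held at -dx of clamp; slide in, release, rise"""
    c,a=m; o=rot(a)
    s=off(c,a,-.073-dx,y); e=off(c,a,inside-dx,y)
    robot.line_to([*s,ZT],o,velocity=.2); robot.line_to([*s,ZG+.001],velocity=.15)
    print("low",robot.current_contact_force(),robot.current_finger_gap())
    hit=robot.line_to([*e,ZG+.001],velocity=.1,f_stop=25)
    print("in",hit,robot.current_tool_pos(),e,robot.current_contact_force())
    fingers.gripper_to(.32); robot.line_to([*e,ZT],velocity=.25)
    print("t",robot.current_time_s())
E
python3 - <<'E'
from act import *
insert(BAR,-.03); look("w3")
E
```

```text
low [-2.5198983   2.58779536  2.97722191] 0.09318122538241665
in False [ 0.50183343 -0.37324386  0.02087287] [ 0.50067874 -0.37292024] [-0.66847035 -0.9070541   4.06952597]
t 12.3333
```

View pics/w3.png

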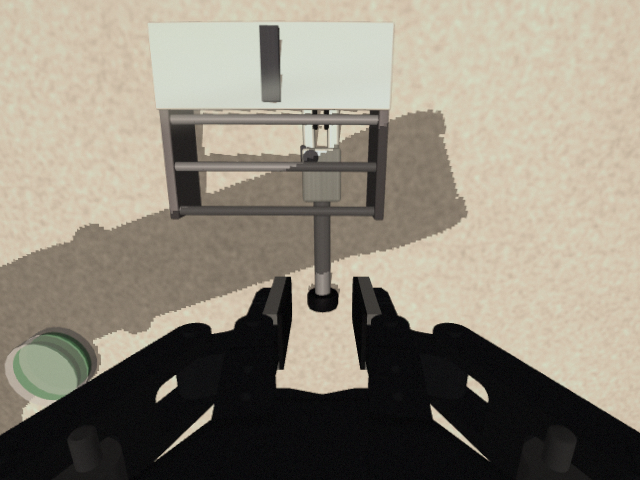

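The first clamp is in: its block shows between the roof bars at (321,173) and its knob is outside at (322,300). Next is the other shut clamp. I'll drag it out by its block and regrip it on the rod.

```bash
cat >> act.py <<'E'
def extract(c,yaw,d=.105):
    robot.move_to([.48,c[1],.16],rot(yaw))
    grip(c,yaw,-.004,z0=.09,opening=.55)
    n=off(c,yaw,d); p=off(n,yaw,-.004)
    hit=robot.line_to([*p,ZG],velocity=.12,f_stop=30); print("drag",hit,robot.current_contact_force(),robot.current_finger_gap())
    fingers.gripper_to(.5); robot.line_to([*p,.075],velocity=.2)
    p=off(n,yaw,-.045); robot.line_to([*p,.075],velocity=.2); robot.line_to([*p,ZG],velocity=.15)
    fingers.gripper_to(0,100); print("rod gap",robot.current_finger_gap(),robot.current_time_s())
    robot.line_to([*p,ZT],velocity=.2)
E
python3 - <<'E'
from act import *
from meas import C
extract(C["left"][0],-174.2)
c,a=BAR; q=off(c,a,-.12,.03)
robot.move_to([*q,ZT],rot(a)); print(robot.current_finger_gap(),robot.current_time_s())
look("w4")
E
```

```text
gap 0.27767923470195965 99.24522399902344 16.0833
drag False [ 1.6788 -0.1972  9.3796] 0.27886241407154644
rod gap 0.0947169149302963 19.15
0.09457374270471625 21.5333
```

View pics/w4.png

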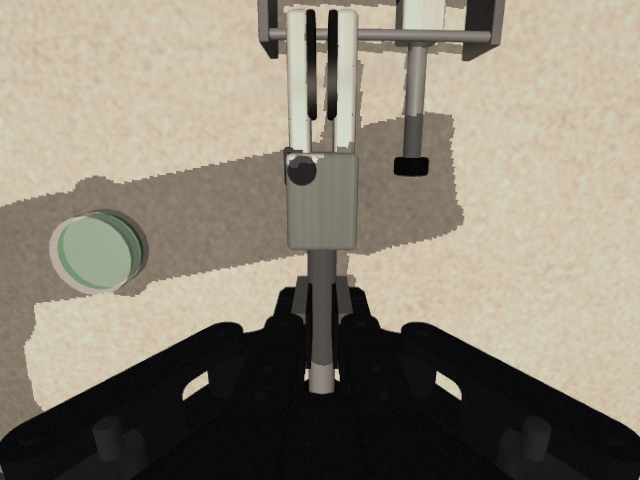

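The second clamp is held straight and lines up with the left half of the bar holder. The knob of the one already in is at (411,166), clear of it.

```bash
python3 - <<'E'
from act import *
from meas import C,H
insert(BAR,.03); look("w5")
extract(C["open"][0],-170.5)
c,a=H["vee"][:2]; q=off(c,a,-.055-.14,-.015)
robot.line_to([.46,.0,.15],velocity=.25)
robot.move_to([*q,ZT],rot(a)); print(robot.current_finger_gap(),robot.current_time_s())
look("w6")
a=cv2.imread("pics/w5.png")[::2,::2]; b=cv2.imread("pics/w6.png")
o=np.zeros((600,800,3),np.uint8); o[:480,:640]=b; o[360:600,480:800]=a; cv2.imwrite("pics/w56.png",o)
E
```

```text
low [-1.8159  1.448   4.2936] 0.0981022207986618
in False [ 0.4949 -0.3136  0.0208] [ 0.4936 -0.3133] [-1.4529 -0.7747  3.7332]
t 24.7833
gap 0.28104762575075054 99.34454441070557 28.5917
drag False [ 0.7093 -0.2114  9.5749] 0.2816242337268898
rod gap 0.09266065578498081 31.6583
0.09473993361212776 35.975
```

View pics/w56.png

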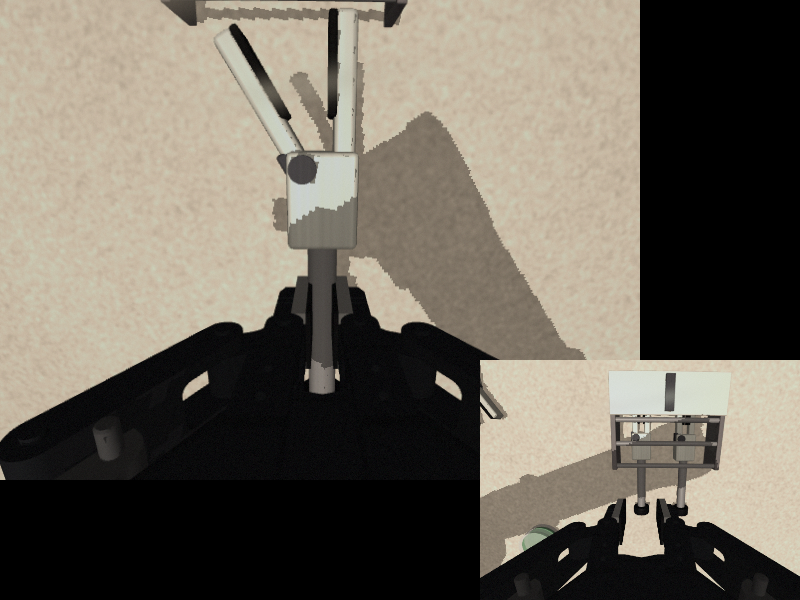

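Both shut clamps are in the bar holder (inset: blocks under the roof bars, both knobs outside). The open clamp is held straight with its jaw open. The V holder's wall feet are at about (196,25) and (387,25).

```bash
python3 - <<'E'
from act import *
from meas import H
T=np.load("pics/w6.npy"); P=p2w("wrist",[(196,25),(387,25)],0,T)[:,:2]; d=P[0]-P[1]
m=P.mean(0); a=np.degrees(np.arctan2(d[1],d[0]))-90
print(m,a,np.linalg.norm(d),off(H["vee"][0],H["vee"][1],-.055))
tool=T[:2,3]; b=np.radians(a); r=tool-m; print("tool in mouth frame",r[0]*np.cos(b)+r[1]*np.sin(b),-r[0]*np.sin(b)+r[1]*np.cos(b))
np.save("vee.npy",[*m,a])
if .115<np.linalg.norm(d)<.145 and abs(a-11.8)<4:
    insert((m,a),-.014); look("w7")
    c=cv2.imread("pics/w7.png"); cv2.imwrite("pics/w7v.png",c)
    print(robot.current_contact_force())
E
```

```text
[0.4756 0.2811] 11.59747560346996 0.12685255119542194 [0.4764 0.2747]
tool in mouth frame -0.14028541543029355 -0.021900602762532535
low [-4.4679 -1.3338  4.3804] 0.09262407004494672
in False [0.461  0.264  0.0208] [0.4608 0.2638] [-0.3659  0.3069  2.2781]
t 39.2417
[-0.4117  0.4205 -1.0226]
```

View pics/w7v.png

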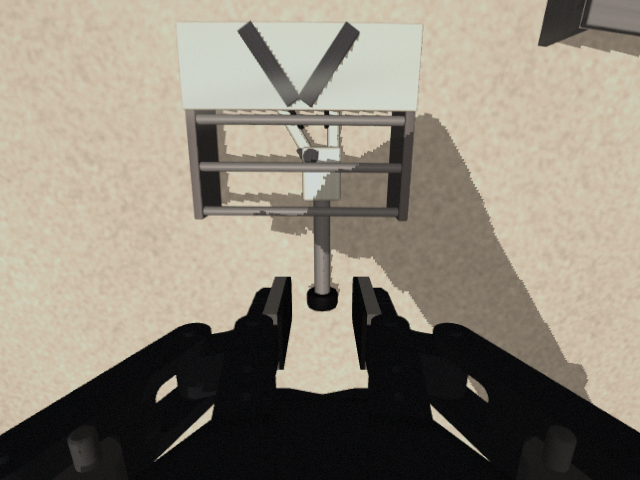

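The open clamp's block is inside the V holder at (321,173), with its jaw still open and its knob outside at (322,299). The gripper is clear, so I'm handing the job in.

```bash
python3 -c "
from station import workorder
print(workorder.close_job())"
```

```text
the job is handed in; nothing more can be done
None
```

I put both shut clamps in the bar holder and the open one in the V holder, and handed the job in after about 39 s of the 72 s allowed. The wrist pictures show all three blocks under the roofs, the knobs outside the mouths and the jaws unchanged; the judged result was not reported back.

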